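# Nest the empty archive boxes and lid them

### The job

Put the empty archive boxes away as one nested set on the green pad, in this order: stand the black box upright in the middle of the pad and square to it, then the buff box upright inside it, then the blue box upright inside the buff one, and last fit the blue lid fully down on the blue box. Set down and let go of each before taking the next, and do not disturb the page weight, the loupe or the brush.

Things in the scene. Friction and masses are not known exactly. Their poses are not given: they have to be found in the camera images.
- black_box: Black open-topped archive box with a cream lining on its floor (as in the other two boxes), the lowest and widest of the three: 100 mm (along its x) x 66 mm (y) x 45 mm high outside, walls and floor 3 mm thick (inside 94 x 60 mm), about 0.12 kg. Origin: centre of its underside, z up.
- buff_box: Buff (light brown card colour) open-topped archive box, middle size: 80 mm (x) x 48 mm (y) x 72 mm high outside, walls and floor 3 mm thick (inside 74 x 42 mm). Seated in the black box it stands 30 mm above the black rim. Origin: centre of its underside, z up.
- blue_box: Slate-blue open-topped archive box, the narrowest and tallest: 62 mm (x) x 30 mm (y) x 104 mm high outside, walls and floor 3 mm thick, about 0.11 kg. Seated in the buff box it stands 35 mm above the buff rim. Origin: centre of its underside, z up.
- lid: Slate-blue lid of the blue box with a white grip bar on top, lying right way up. 74 mm (x) x 42 mm (y) outside; its skirt (inside 68 x 36 mm) hangs 10 mm below the underside of a 4 mm thick plate; the bar on the plate is 40 mm long (x), 14 mm wide (y) and 26 mm high, so the lid is 40 mm high in all. Origin: centre of the skirt's lower edge, z up; seated, the origin is 94 mm above the blue box's underside.
- green_pad: Green rest pad, fixed to the table, 130 mm (x) x 96 mm (y) x 4 mm thick. Origin: centre of its underside, on the table.
- red_pad: Red rest pad of the same size, fixed to the table. Not the place for the boxes.
- page_weight: Round brass page weight with a small knob, 48 mm across, 46 mm high, loose, 0.3 kg. Origin: centre of its underside. A bystander.
- loupe: Black magnifying loupe, standing upright, 42 mm across, 44 mm high, loose. Origin: centre of its underside. A bystander.
- dust_brush: Dusting brush 150 mm long, lying on the table along its x, loose. Origin: centre of its underside. A bystander.

How it is judged:
On the way, in this order (a step that is already met when the one before it is completed fails the run):
1. the black box stands, released, on the green pad (horizontal distance between black_box and green_pad below 0.015 m and angle between the x axis of black_box and the x axis of green_pad, either way round below 0.2 rad and height (world z) of black_box between 0.001 and 0.008 m and contact force between the fingers and black_box below 0.3 N and linear speed of black_box below 0.02 m/s and angle between black_box's own z axis and vertical below 0.06 rad), for 0.2 s.
2. the buff box stands, released, in the black box (all of step 1 and horizontal distance between buff_box and black_box below 0.014 m and z of buff_box in the frame of black_box between 0.001 and 0.007 m and contact force between the fingers and buff_box below 0.3 N and linear speed of buff_box below 0.02 m/s and angle between buff_box's own z axis and vertical below 0.06 rad), for 0.2 s.
3. the blue box stands, released, in the buff box (all of step 2 and horizontal distance between blue_box and buff_box below 0.014 m and z of blue_box in the frame of buff_box between 0.001 and 0.007 m and contact force between the fingers and blue_box below 0.3 N and linear speed of blue_box below 0.02 m/s and angle between blue_box's own z axis and vertical below 0.06 rad), for 0.2 s.
4. the lid is fully on the blue box and released (all of step 3 and horizontal distance between lid and blue_box below 0.008 m and z of lid in the frame of blue_box between 0.089 and 0.098 m and contact force between the fingers and lid below 0.3 N and linear speed of lid below 0.02 m/s and angle between lid's own z axis and vertical below 0.06 rad), for 0.2 s.
At the end, for the whole second after the job is handed in: Black box on the green pad, within 15 mm of its centre and 0.2 rad of square; buff box on the black floor, blue box on the buff floor (each within 14 mm of centre); lid fully down on the blue box, within 8 mm of centre; all upright within 0.06 rad, released, at rest (all of step 4); the robot touches nothing.
It fails at once if the page weight is moved by more than 30 mm or knocked over (distance of page_weight from where it was at the start of the episode above 0.03 m or angle between page_weight's own z axis and vertical above 0.6 rad).
It fails at once if the loupe is moved by more than 30 mm or knocked over (distance of loupe from where it was at the start of the episode above 0.03 m or angle between loupe's own z axis and vertical above 0.6 rad).
It fails at once if the dust brush is moved by more than 30 mm (distance of dust_brush from where it was at the start of the episode above 0.03 m).
It also fails if it takes over 118 s, if anything falls off the work surface, if the arm or the gripper's body presses on something with over 40 N, if the wrist force passes 120 N, or if a joint passes its speed limit or range.

### The arm

A 6-joint arm with a two-finger parallel gripper is mounted at the origin on the work surface. World frame = base frame: x ahead of the robot, y to its left, z up, the work surface at z = 0. Lengths are in m, angles in rad, forces in N, time in s.
With the tool pointing down it reaches from about 0.4 to 0.825 m from the base axis. Payload 7 kg.
Tool frame: the origin (TCP) lies at the very end of the fingers, on their centre line; the grasp point (between the pads) lies 19 mm behind it; z points along the fingers, y is the direction in which the jaws open and shut (so a half turn about z gives the same grasp; the last joint's range is limited). The gripper opens to 85 mm and grips with 20 to 120 N. Pads are 22 mm wide; open, the fingers measure 114 mm over their backs; the gripper's body (76 mm by 85 mm) begins 54 mm behind the grasp point. The pads swing forward as they close: fully open they stand 13 mm farther back than shut.
Start: joints at [-0.902, 0.359, 0.012, 0, -1.224, -0.288], TCP at [0.251, -0.627, 0.231] pointing down, gripper open.
Joint ranges: [-3.07, 3.07], [-1.43, 2.12], [-1.02, 1.25], [-3.03, 1.67], [-3.05, -0], [-3.03, 3.03]. Speed limits (rad/s): [2.39, 2.39, 3.01, 3.14, 3.14, 3.14].

### API

Orientations are given as a unit quaternion [w, x, y, z].
In Python, from rig import env gives the robot as it stands.
- The arm moves only by the tool send_rows, never from a script. Its argument "steps" is a list of rows, each a list of 2 entries, a list of its own where there are three numbers: the shift along the tool's x, y, z in mm, then the turn, a rotation vector about the tool's x, y, z in degrees. In form: [[[dx, dy, dz], [ax, ay, az]], ...]. A call has exactly 10 rows; each row shifts and turns the commanded pose from where the row before left it, along the tool's axes as they then stand; what a row does not reach is not made up. A row lasts 1/12 s, in which the tool goes at most 41.7 mm and 7.16 degrees, less where a joint would pass 70% of its speed; a pose out of reach is approached as far as the arm can. A call is refused whole if a number of a shift passes 41.7 or a number of a turn 7.16, either way. A call with a gripper value outside its range is refused whole. "grip" is the gripper's target within -1 to 1 (fully open at 1, half-way at 0, shut at -1), set as the call begins (left out, the last holds). The fingers move at their own pace and stop on an object; "grip_force" is the grip in N (left out, the last holds). Time passes only in rows, so rows that do not move let the fingers close, or fill a call up. It gives the time, the measured TCP pose, the force and the opening at its end, in the units of the state.
- env.observe(): the state, without advancing time (a new reading comes with each control period).
- env.read_camera(name): name is "side" or "top"; returns a dict with "color" (480x640x3 uint8, red, green, blue), "fx", "fy", "cx", "cy" (pixels), "k1" (the pictures are not rectified: a ray, as slopes to the right and down, at radius r is drawn at 1 + k1 r^2 times it, then the intrinsics apply), "rvec" (rotation vector, rad) and "tvec" (3), from world to camera coordinates, as OpenCV has them. Camera axes: x right, y down, z forward; pixel columns grow to the right and rows downward; lengths in m; the calibration is good to about 2 mm. A picture is of the moment at which its call begins. There is no depth.
- env.finish_job(): hands the job in, once; it reports no verdict.
Trained networks look in the newest picture that a camera, given by its name, has taken for a name from the list of things; names that differ only in an ending like _2 or _b are one class to them, and where a whole thing is asked for, a point or a joint stands for the part that bears it (a point fixed in the world has none). Each returns a list of dicts, best first, with "confidence" (0 to 1); they miss things now and then, are a little off and sometimes report something else, mostly with a low value. They report only what shows in the picture. A call takes as long as a camera call.
- env.regions_of(camera, query): "mask" (480x640 bool, what is visible of it) and "box" ([left, top, right, bottom] in pixels, round what is visible of it).
The state is a dict: "time": time; "joints": joint angles; "joint_vel": joint speeds; "tau": joint torques, N m; "ee_pos": TCP position; "ee_rot": TCP orientation; "force": force on the tool from outside, world axes, zero at the start; "moment": the same for the moment, N m; "width": finger opening in m.
Only numpy, scipy, OpenCV 4.12 (cv2) and the standard library are available. Lean on these libraries where they do the work, as an engineer would, in place of code of your own. Each camera call takes 0.05 s, during which the arm holds its last target. There are 200 camera calls.

## Working session

There is one attempt and no reset: what is moved stays moved. The work goes in short steps, Python scripts to look and compute and a tool call to move; the robot and the scene stay as the last step left them, time stands still between calls to the robot, and variables do not carry over. Pictures are saved under pics/ and viewed, about 12 in all and at most 16, crops included, and the job is handed in when it is done.

Besides the shell and the picture viewer there is one more tool, called as name(argument=value, ...), one argument or row to a line, values as JSON. send_rows: Moves the arm, as the interface text tells. Its arguments: {"type":"object","properties":{"steps":{"type":"array","items":{"type":"array"}},"grip":{"type":"number"},"grip_force":{"type":"number"}},"required":["steps"]}

```bash
ls; mkdir -p pics; cat > h.py <<'E'
import numpy as np, cv2
from rig import env
from scipy.spatial.transform import Rotation as R
def cam(n):
    return env.read_camera(n)
def ray(c,uv):
    uv=np.atleast_2d(np.array(uv,float))
    d=np.c_[(uv[:,0]-c['cx'])/c['fx'],(uv[:,1]-c['cy'])/c['fy']]
    s=d.copy()
    for _ in range(20): s=d/(1+c['k1']*(s**2).sum(1,keepdims=True))
    Rm=cv2.Rodrigues(np.array(c['rvec'],float))[0]; t=np.array(c['tvec'],float).ravel()
    return -Rm.T@t, np.c_[s,np.ones(len(s))]@Rm
def onz(c,uv,z):
    o,d=ray(c,uv); return o+d*((z-o[2])/d[:,2])[:,None]
def proj(c,P):
    Rm=cv2.Rodrigues(np.array(c['rvec'],float))[0]
    q=np.atleast_2d(P)@Rm.T+np.array(c['tvec'],float).ravel(); s=q[:,:2]/q[:,2:]
    s=s*(1+c['k1']*(s**2).sum(1,keepdims=True))
    return s*[c['fx'],c['fy']]+[c['cx'],c['cy']]
def save(c,n): cv2.imwrite('pics/'+n+'.png',c['color'][:,:,::-1])
E
python3 - <<'E'
from h import *
for n in ('top','side'):
    c=cam(n); save(c,n+'0'); print(n,c['fx'],c['cx'],c['cy'],c['k1'],ray(c,[[320,240]]))
    for q in "black_box buff_box blue_box lid green_pad red_pad page_weight loupe dust_brush".split():
        for r in env.regions_of(n,q)[:2]:
            m=r['mask']; v,u=np.nonzero(m)
            print(q,round(r['confidence'],2),np.round(r['box']),m.sum(),'cen',round(u.mean()),round(v.mean()), 'z0',np.round(onz(c,[[u.mean(),v.mean()]],0)[0],3))
print(env.observe())
E
```

```text
pics
top 559.3056163367951 319.9369379175238 239.09645286088983 -0.005313489424055403 (array([ 0.46739016, -0.01697007,  1.01531696]), array([[ 0.07651034,  0.00702174, -0.99704538]]))
black_box 0.62 [458. 245. 523. 318.] 2656 cen 489 282 z0 [ 0.474 -0.316  0.   ]
buff_box 0.77 [108. 267. 153. 322.] 2020 cen 129 293 z0 [0.443 0.335 0.   ]
blue_box 0.67 [295. 160. 333. 204.] 1067 cen 313 181 z0 [0.655 0.005 0.   ]
lid 0.73 [231. 272. 268. 317.] 1024 cen 247 293 z0 [0.446 0.12  0.   ]
green_pad 0.64 [388. 149. 468. 231.] 3736 cen 426 187 z0 [ 0.646 -0.203  0.   ]
red_pad 0.7 [176. 154. 249. 235.] 3611 cen 212 195 z0 [0.624 0.19  0.   ]
page_weight 0.95 [349. 269. 374. 295.] 568 cen 360 282 z0 [ 0.471 -0.084  0.   ]
loupe 0.93 [100. 201. 129. 227.] 552 cen 113 213 z0 [0.588 0.371 0.   ]
dust_brush 0.69 [502. 148. 527. 230.] 1554 cen 515 182 z0 [ 0.657 -0.365  0.   ]
side 623.7526380870536 313.9508954105373 235.05942828922488 -0.14433883474235396 (array([ 1.30085282, -0.8341754 ,  0.82549533]), array([[-0.53995037,  0.61859859, -0.57091696]]))
black_box 0.59 [150. 272. 210. 321.] 2191 ce
[... 617 characters left out ...]
3 z0 [ 0.65  -0.356  0.   ]
{'time': 1.0, 'joints': array([-9.01928153e-01,  3.58613809e-01,  1.18934537e-02, -2.14839465e-05,
       -1.22408731e+00, -2.88127313e-01]), 'joint_vel': array([-0.00082486,  0.00103974,  0.00010425, -0.00108096, -0.000733  ,
       -0.0009978 ]), 'tau': array([ 5.54501748e-04, -5.82993865e+01,  2.93660653e+01,  6.94191590e+00,
       -6.60354162e-04, -3.49785216e-05]), 'ee_pos': array([ 0.25083344, -0.62663811,  0.23128658]), 'ee_rot': array([ 6.35817234e-06, -1.89219062e-01,  9.81934899e-01,  9.68341711e-06]), 'force': array([ 0.40114965, -0.84717522, -0.86137153]), 'moment': array([5.54385467e-02, 6.29094499e-05, 3.34894480e-03]), 'width': 0.08499311316799102}
```

View pics/top0.png

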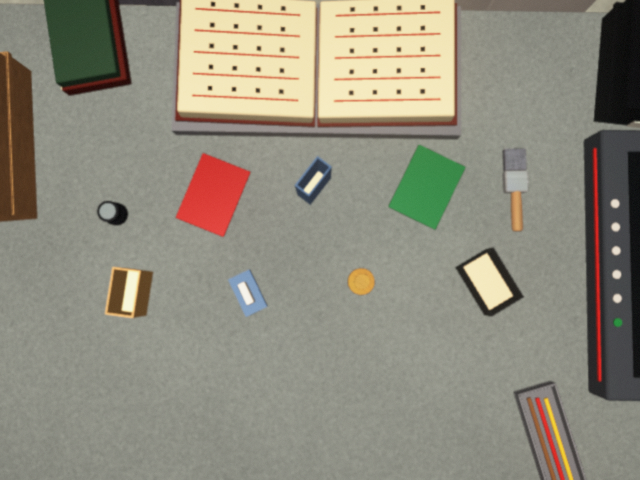

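View pics/side0.png

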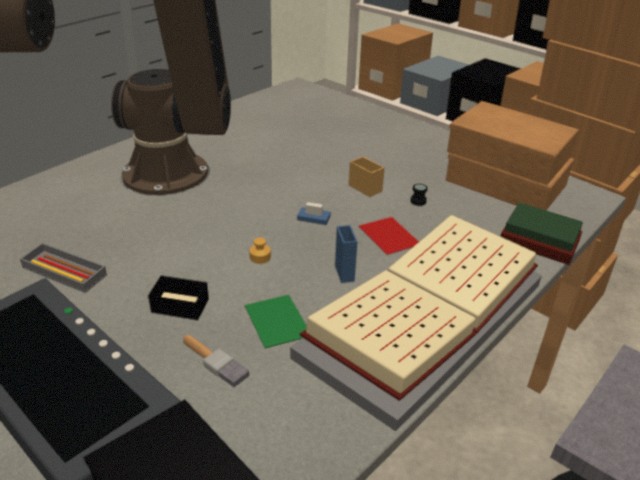

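The top view shows the green pad at (427,187), black box (489,282), buff box (128,293), blue box (313,181) and lid (247,293). The side view agrees, but there the network reported the loupe as the buff box, which is really at (366,176). Next I fit poses by silhouette.

```bash
cat >> h.py <<'E'
from scipy.optimize import minimize
def boxpts(sx,sy,z0,z1): return np.array([[a*sx/2,b*sy/2,z] for a in(-1,1) for b in(-1,1) for z in(z0,z1)])
PARTS={'black_box':[boxpts(.1,.066,0,.045)],'buff_box':[boxpts(.08,.048,0,.072)],'blue_box':[boxpts(.062,.03,0,.104)],
 'lid':[boxpts(.074,.042,0,.014),boxpts(.04,.014,.014,.04)],'green_pad':[boxpts(.13,.096,0,.004)],'red_pad':[boxpts(.13,.096,0,.004)]}
def sil(c,name,p,z=0):
    m=np.zeros((960,1280),np.uint8)
    for P in PARTS[name]:
        Q=P@R.from_euler('z',p[2]).as_matrix().T+[p[0],p[1],z]
        uv=proj(c,Q)*2+.5
        cv2.fillConvexPoly(m,cv2.convexHull(np.round(uv*16).astype(np.int32)),1,shift=4)
    return m
def fit(obs,name,z=0,p0=None):
    # obs: list of (cam,mask)
    M=[cv2.resize(m.astype(np.uint8),(1280,960),interpolation=cv2.INTER_NEAREST) for _,m in obs]
    def cost(q):
        p=[q[0],q[1],q[2]/10]; s=0
        for (c,_),m in zip(obs,M):
            k=sil(c,name,p,z); s+=1-(k&m).sum()/(k|m).sum()
        return s/len(M)
    best=None
    c,m=obs[0]; v,u=np.nonzero(m); o=onz(c,[[u.mean(),v.mean()]],z+.02)[0] if p0 is None else p0
    for a in (np.arange(0,np.pi,np.pi/6) if p0 is None else [p0[2]]):
        r=minimize(cost,[o[0],o[1],a*10],method='Nelder-Mead',options=dict(initial_simplex=np.array([o[0],o[1],a*10])+np.array([[0,0,0],[.02,0,0],[0,.02,0],[0,0,2.]]),xatol=1e-4,fatol=1e-5))
        if best is None or r.fun<best.fun: best=r
    x=best.x; return np.array([x[0],x[1],x[2]/10]),best.fun
def near(c,n,q,p,z=.03,tol=30):
    for r in env.regions_of(n,q):
        v,u=np.nonzero(r['mask'])
        if np.hypot(*(proj(c,[p[0],p[1],z])[0]-[u.mean(),v.mean()]))<tol: return r['mask']
E
cat > w.py <<'E'
from h import *
import sys
C={n:cam(n) for n in('top','side')}
for q,p in dict(black_box=(.474,-.306),buff_box=(.443,.325),blue_box=(.65,.005),lid=(.446,.12),green_pad=(.646,-.203)).items():
    ms={n:near(C[n],n,q,p) for n in C}
    for s in (('top',),('side',),('top','side')):
        o=[(C[n],ms[n]) for n in s]
        if any(m is None for _,m in o): print(q,s,'missing'); continue
        x,f=fit(o,q); print(q,s,np.round(x[:2],4),round(np.degrees(x[2])%180,1),round(f,3))
E
python3 w.py
```

```text
black_box ('top',) [ 0.4752 -0.3085] 31.3 0.032
black_box ('side',) [ 0.4731 -0.3085] 32.1 0.035
black_box ('top', 'side') [ 0.4742 -0.3085] 31.3 0.04
buff_box ('top',) [0.4453 0.3202] 174.4 0.031
buff_box ('side',) [0.4431 0.3192] 169.2 0.037
buff_box ('top', 'side') [0.4446 0.3199] 173.8 0.049
blue_box ('top',) [0.6429 0.0039] 145.5 0.051
blue_box ('side',) [0.6408 0.0032] 143.7 0.045
blue_box ('top', 'side') [0.6419 0.0033] 144.0 0.063
lid ('top',) [0.4468 0.1189] 27.8 0.036
lid ('side',) [0.447 0.115] 25.5 0.072
lid ('top', 'side') [0.4467 0.1181] 27.9 0.08
green_pad ('top',) [ 0.6465 -0.2023] 154.2 0.026
green_pad ('side',) [ 0.6428 -0.2036] 155.0 0.112
green_pad ('top', 'side') [ 0.6458 -0.2023] 154.9 0.075
```

Top and side fits agree to within about 4 mm. Next is a helper that works out moves, then the first approach.

```bash
cat > g.py <<'E'
import sys; from h import *
o=env.observe(); q=o['ee_rot']; M=R.from_quat([q[1],q[2],q[3],q[0]])
ang=np.degrees(np.arctan2(*M.as_matrix()[[1,0],0]))
print('t %.2f pos'%o['time'],np.round(o['ee_pos']*1e3,1),'ang %.1f'%ang,'w %.1f'%(o['width']*1e3),'F',np.round(o['force'],1),'tilt',np.round(np.degrees(np.arccos(-M.as_matrix()[2,2])),2),'j',np.round(o['joints'],2))
if len(sys.argv)>1:
    x,y,z,a=map(float,sys.argv[1:5])  # mm, deg
    dw=(a-ang+180)%360-180
    T=R.from_euler('z',dw,degrees=True)*M
    print('turn z %.1f ; then shift'%-dw, np.round(T.inv().apply(np.array([x,y,z])-o['ee_pos']*1e3),1))
E
python3 g.py 474.5 -308.5 90 -148.5
```

```text
t 1.60 pos [ 250.8 -626.6  231.3] ang -158.2 w 85.0 F [ 1.  -0.7  0.4] tilt 0.0 j [-0.9   0.36  0.01  0.   -1.22 -0.29]
turn z -9.7 ; then shift [-356.9  154.4  141.3]
```

send_rows(
  steps=[
    [[0,0,0],[0,0,-4.85]],
    [[0,0,0],[0,0,-4.85]],
    [[-28,12,8],[0,0,0]],
    [[-28,12,8],[0,0,0]],
    [[-28,12,8],[0,0,0]],
    [[-28,12,8],[0,0,0]],
    [[-28,12,8],[0,0,0]],
    [[-28,12,8],[0,0,0]],
    [[-28,12,8],[0,0,0]],
    [[-28,12,8],[0,0,0]],
  ],
  grip=1,
  grip_force=30,
)

```text
time: 2.43
ee_pos: [0.3923, -0.4265, 0.1672]
ee_rot: [0.0, -0.272, 0.962, -0.0]
force: [0.2, 0.9, 0.2]
width: 0.0854
```

```bash
python3 g.py 474.5 -308.5 90 -148.5
```

```text
t 2.43 pos [ 392.3 -426.5  167.2] ang -148.5 w 85.4 F [0.2 0.9 0.2] tilt 0.03 j [-0.49  0.25 -0.29  0.   -1.02 -0.53]
turn z 0.0 ; then shift [-131.7   57.7   77.2]
```

send_rows(
  steps=[
    [[-26.3,11.5,15],[0,0,0]],
    [[-26.3,11.5,15],[0,0,0]],
    [[-26.3,11.5,15],[0,0,0]],
    [[-26.3,11.5,15],[0,0,0]],
    [[-26.3,11.5,17],[0,0,0]],
    [[0,0,0],[0,0,0]],
    [[0,0,0],[0,0,0]],
    [[0,0,0],[0,0,0]],
    [[0,0,0],[0,0,0]],
    [[0,0,0],[0,0,0]],
  ],
)

```text
time: 3.27
ee_pos: [0.4736, -0.3108, 0.091]
ee_rot: [0.0, -0.271, 0.963, -0.0]
force: [-0.3, 0.3, -0.6]
width: 0.0851
```

```bash
python3 - <<'E'
from h import *
c=cam('side'); save(c,'s1'); a=c['color'][200:360,80:320]
d=cam('top'); b=d['color'][200:360,400:640]
cv2.imwrite('pics/z1.png',cv2.resize(np.hstack([a,b])[:,:,::-1],None,fx=1.6,fy=1.6,interpolation=cv2.INTER_CUBIC))
E
python3 g.py 474.5 -308.5 6 -148.5
```

```text
t 3.37 pos [ 473.5 -310.7   90.9] ang -148.6 w 85.5 F [ 0.1  0.2 -0.2] tilt 0.06 j [-0.24  0.31 -0.41  0.   -0.85 -0.79]
turn z -0.1 ; then shift [-1.9  1.4 84.9]
```

View pics/z1.png

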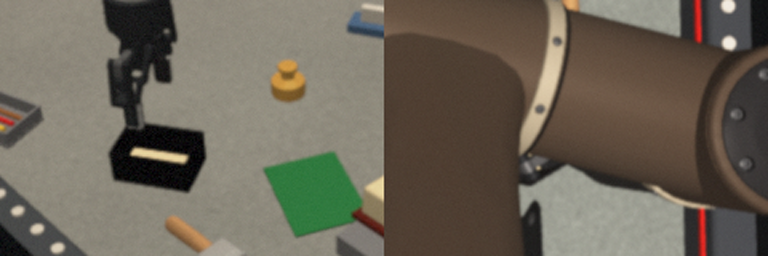

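```bash
python3 - <<'E'
from h import *
c=cam('side')
o=env.observe(); q=o['ee_rot']; M=R.from_quat([q[1],q[2],q[3],q[0]]).as_matrix()
P=[o['ee_pos']+M@np.array([0,s*.0425,-.013]) for s in(-1,0,1)]
print((proj(c,P)-[80,200])*1.6, P)
E
```

```text
[[135.75724127 125.28164192]
 [149.28509954 103.81480214]
 [162.11854361  83.5060729 ]] [array([ 0.49560173, -0.34684861,  0.10377902]), array([ 0.47342618, -0.31059266,  0.10375438]), array([ 0.45125062, -0.27433671,  0.10372974])]
```

The fingertips appear where the model projects them, so the calibration holds. Descending.

send_rows(
  steps=[
    [[-1.9,1.4,10],[0,0,0]],
    [[0,0,15],[0,0,0]],
    [[0,0,15],[0,0,0]],
    [[0,0,12],[0,0,0]],
    [[0,0,12],[0,0,0]],
    [[0,0,10],[0,0,0]],
    [[0,0,6],[0,0,0]],
    [[0,0,4],[0,0,0]],
    [[0,0,0],[0,0,0]],
    [[0,0,0],[0,0,0]],
  ],
)

```text
time: 4.25
ee_pos: [0.4747, -0.3078, 0.0064]
ee_rot: [0.0, -0.272, 0.962, -0.0]
force: [0.3, -0.3, -0.7]
width: 0.0854
```

```bash
python3 g.py 474.5 -308.5 6 -148.5
```

```text
t 4.25 pos [ 474.7 -307.8    6.4] ang -148.5 w 85.4 F [ 0.3 -0.3 -0.7] tilt 0.01 j [-0.23  0.43 -0.49  0.   -0.66 -0.79]
turn z 0.0 ; then shift [ 0.5 -0.5  0.4]
```

send_rows(
  steps=[
    [[0,0,0],[0,0,0]],
    [[0,0,0],[0,0,0]],
    [[0,0,0],[0,0,0]],
    [[0,0,0],[0,0,0]],
    [[0,0,0],[0,0,0]],
    [[0,0,0],[0,0,0]],
    [[0,0,0],[0,0,0]],
    [[0,0,0],[0,0,0]],
    [[0,0,0],[0,0,0]],
    [[0,0,0],[0,0,0]],
  ],
  grip=-1,
  grip_force=40,
)

```text
time: 5.08
ee_pos: [0.4752, -0.308, 0.0072]
ee_rot: [0.001, -0.272, 0.962, -0.0]
force: [-0.3, -0.8, 5.9]
width: 0.0657
```

send_rows(
  steps=[
    [[0,0,-5],[0,0,0]],
    [[0,0,-10],[0,0,0]],
    [[0,0,-15],[0,0,0]],
    [[0,0,-15],[0,0,0]],
    [[0,0,-15],[0,0,0]],
    [[0,0,-10],[0,0,0]],
    [[0,0,0],[0,0,5.7]],
    [[0,0,0],[0,0,5.7]],
    [[0,0,0],[0,0,5.7]],
    [[0,0,0],[0,0,5.7]],
  ],
)

```text
time: 5.92
ee_pos: [0.4744, -0.3076, 0.0768]
ee_rot: [0.0, -0.073, 0.997, 0.0]
force: [-0.2, 0.3, -1.3]
width: 0.0656
```

send_rows(
  steps=[
    [[0,0,0],[0,0,5.7]],
    [[0,0,0],[0,0,5.7]],
    [[0,0,0],[0,0,5.7]],
    [[0,0,0],[0,0,5.7]],
    [[0,0,0],[0,0,5.7]],
    [[0,0,0],[0,0,5.7]],
    [[0,0,0],[0,0,0]],
    [[0,0,0],[0,0,0]],
    [[0,0,0],[0,0,0]],
    [[0,0,0],[0,0,0]],
  ],
)

```text
time: 6.75
ee_pos: [0.4745, -0.3077, 0.0764]
ee_rot: [0.0, 0.219, 0.976, 0.0]
force: [-0.5, 0.5, -1.2]
width: 0.0652
```

```bash
python3 g.py 645.5 -202.5 40 154.5
```

```text
t 6.75 pos [ 474.5 -307.7   76.4] ang 154.6 w 65.2 F [-0.5  0.5 -1.2] tilt 0.0 j [-0.23  0.33 -0.43 -0.   -0.81 -1.78]
turn z 0.1 ; then shift [-109.   168.6   36.4]
```

send_rows(
  steps=[
    [[-14,21,0],[0,0,0]],
    [[-16,25,0],[0,0,0]],
    [[-16,25,0],[0,0,0]],
    [[-16,25,0],[0,0,0]],
    [[-16,25,8],[0,0,0]],
    [[-16,25,10],[0,0,0]],
    [[-15,22.6,10],[0,0,0]],
    [[0,0,8],[0,0,0]],
    [[0,0,0],[0,0,0]],
    [[0,0,0],[0,0,0]],
  ],
)

```text
time: 7.58
ee_pos: [0.6446, -0.2023, 0.0394]
ee_rot: [-0.001, 0.22, 0.976, -0.0]
force: [0.4, 0.3, -0.9]
width: 0.0653
```

```bash
python3 g.py 645.5 -202.5 11 154.5; python3 - <<'E'
from h import *
c=cam('side'); a=c['color'][220:380,160:400]
cv2.imwrite('pics/z2.png',cv2.resize(a[:,:,::-1],None,fx=2.5,fy=2.5,interpolation=cv2.INTER_CUBIC))
E
```

```text
t 7.58 pos [ 644.6 -202.3   39.4] ang 154.6 w 65.3 F [ 0.4  0.3 -0.9] tilt 0.13 j [-0.02  0.52 -0.2  -0.   -0.85 -2.  ]
turn z 0.1 ; then shift [-1.   0.3 28.4]
```

View pics/z2.png

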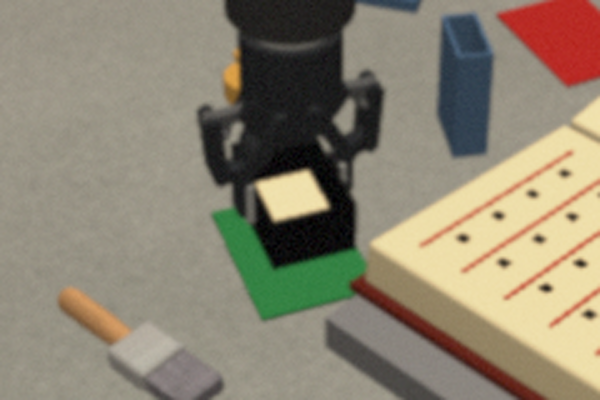

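The black box is held over the pad, lined up with it at about (300,220) in the crop. Lowering.

send_rows(
  steps=[
    [[-1,0.3,5],[0,0,0]],
    [[0,0,6],[0,0,0]],
    [[0,0,5],[0,0,0]],
    [[0,0,4],[0,0,0]],
    [[0,0,3],[0,0,0]],
    [[0,0,2],[0,0,0]],
    [[0,0,2],[0,0,0]],
    [[0,0,1],[0,0,0]],
    [[0,0,0],[0,0,0]],
    [[0,0,0],[0,0,0]],
  ],
)

```text
time: 8.47
ee_pos: [0.6466, -0.2026, 0.0124]
ee_rot: [0.0, 0.221, 0.975, -0.0]
force: [0.3, -0.4, -2.0]
width: 0.0657
```

```bash
python3 g.py 645.5 -202.5 11 154.5; python3 - <<'E'
from h import *
c=cam('side'); a=c['color'][220:380,160:400]
cv2.imwrite('pics/z3.png',cv2.resize(a[:,:,::-1],None,fx=2.5,fy=2.5,interpolation=cv2.INTER_CUBIC))
m=near(c,'side','black_box',(.645,-.2025))
if m is not None: print(fit([(c,m)],'black_box',.004,p0=(.645,-.2025,2.7)))
E
```

```text
t 8.47 pos [ 646.6 -202.6   12.4] ang 154.5 w 65.7 F [ 0.3 -0.4 -2. ] tilt 0.01 j [-0.02  0.56 -0.22  0.   -0.8  -2.  ]
turn z 0.0 ; then shift [ 1.  -0.4  1.4]
(array([ 0.6518254 , -0.19711758,  2.47536283]), np.float64(0.2206369426751592))
```

send_rows(
  steps=[
    [[0,0,0.7],[0,0,0]],
    [[0,0,0.7],[0,0,0]],
    [[0,0,0.6],[0,0,0]],
    [[0,0,0],[0,0,0]],
    [[0,0,0],[0,0,0]],
    [[0,0,0],[0,0,0]],
    [[0,0,0],[0,0,0]],
    [[0,0,0],[0,0,0]],
    [[0,0,0],[0,0,0]],
    [[0,0,0],[0,0,0]],
  ],
)

```text
time: 9.4
ee_pos: [0.6467, -0.2026, 0.0112]
ee_rot: [0.0, 0.22, 0.975, -0.0]
force: [-2.2, 1.1, 5.8]
width: 0.0659
```

Contact felt (5.8 N up). Releasing and backing up.

send_rows(
  steps=[
    [[0,0,0],[0,0,0]],
    [[0,0,0],[0,0,0]],
    [[0,0,0],[0,0,0]],
    [[0,0,0],[0,0,0]],
    [[0,0,0],[0,0,0]],
    [[0,0,0],[0,0,0]],
    [[0,0,0],[0,0,0]],
    [[0,0,0],[0,0,0]],
    [[0,0,0],[0,0,0]],
    [[0,0,0],[0,0,0]],
  ],
  grip=1,
)

```text
time: 10.23
ee_pos: [0.6465, -0.2026, 0.0103]
ee_rot: [-0.0, 0.221, 0.975, -0.0]
force: [-0.1, 0.2, 0.1]
width: 0.085
```

send_rows(
  steps=[
    [[0,0,-5],[0,0,0]],
    [[0,0,-10],[0,0,0]],
    [[0,0,-25],[0,0,0]],
    [[0,0,-30],[0,0,0]],
    [[0,0,-30],[0,0,0]],
    [[0,0,-30],[0,0,0]],
    [[0,0,-30],[0,0,0]],
    [[0,0,-25],[0,0,-6.2]],
    [[0,0,-5],[0,0,-6.2]],
    [[0,0,0],[0,0,-6.6]],
  ],
)

```text
time: 11.07
ee_pos: [0.6479, -0.2029, 0.2051]
ee_rot: [0.003, 0.054, 0.999, -0.0]
force: [-0.2, -0.6, -0.2]
width: 0.0857
```

```bash
python3 g.py 444.6 320 180 174
```

```text
t 11.07 pos [ 647.9 -202.9  205.1] ang 173.8 w 85.7 F [-0.2 -0.6 -0.2] tilt 0.37 j [-0.02  0.38 -0.02  0.   -1.17 -1.66]
turn z -0.2 ; then shift [257.  498.8  23.4]
```

send_rows(
  steps=[
    [[10,20,0],[0,0,0]],
    [[17,33,0],[0,0,0]],
    [[17,33,0],[0,0,0]],
    [[17,33,0],[0,0,0]],
    [[17,33,0],[0,0,0]],
    [[17,33,0],[0,0,0]],
    [[17,33,0],[0,0,0]],
    [[17,33,0],[0,0,0]],
    [[17,33,0],[0,0,0]],
    [[17,33,0],[0,0,0]],
  ],
)

```text
time: 11.9
ee_pos: [0.5195, 0.1323, 0.2017]
ee_rot: [0.001, 0.056, 0.998, 0.0]
force: [1.1, 1.1, 0.6]
width: 0.0852
```

```bash
python3 g.py 444.6 320 110 174; python3 - <<'E'
from h import *
C={n:cam(n) for n in('top','side')}
ms={n:near(C[n],n,'black_box',(.6465,-.2025)) for n in C}
for s in (('top',),('side',),('top','side')):
    if all(ms[n] is not None for n in s):
        x,f=fit([(C[n],ms[n]) for n in s],'black_box',.004); print(s,x[:2],np.degrees(x[2])%180,f)
b=np.hstack([C['top']['color'][120:260,360:500],C['side']['color'][250:390,200:340]])
cv2.imwrite('pics/z4.png',cv2.resize(b[:,:,::-1],None,fx=2.5,fy=2.5,interpolation=cv2.INTER_CUBIC))
E
```

```text
t 11.90 pos [519.5 132.3 201.7] ang 173.5 w 85.2 F [1.1 1.1 0.6] tilt 0.1 j [ 0.62  0.15 -0.34  0.   -1.08 -2.3 ]
turn z -0.5 ; then shift [ 94.3 178.7  91.8]
('top',) [ 0.64578334 -0.19950646] 155.23586945128213 0.031055286321827746
('side',) [ 0.64417375 -0.20014861] 153.48751676656607 0.02805781610591518
('top', 'side') [ 0.64461467 -0.19956415] 153.84144448457428 0.03755079120177002
```

View pics/z4.png

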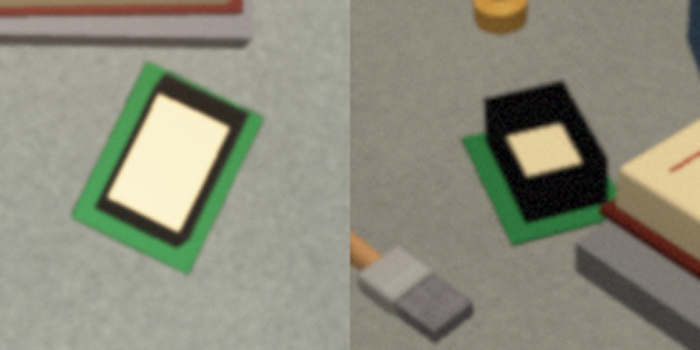

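The black box stands centred and square on the pad, with cream lining at (170,165) in the left half of the crop. Now the buff box.

send_rows(
  steps=[
    [[17,32,5],[0,0,-0.5]],
    [[17,32,10],[0,0,0]],
    [[17,32,15],[0,0,0]],
    [[17,32,15],[0,0,0]],
    [[17,32,15],[0,0,0]],
    [[9.3,18.7,12],[0,0,0]],
    [[0,0,10],[0,0,0]],
    [[0,0,0],[0,0,0]],
    [[0,0,0],[0,0,0]],
    [[0,0,0],[0,0,0]],
  ],
)

```text
time: 12.93
ee_pos: [0.4464, 0.3175, 0.1191]
ee_rot: [0.0, 0.053, 0.999, 0.0]
force: [0.1, 0.5, -0.1]
width: 0.0851
```

```bash
python3 g.py 444.6 320 44 174
```

```text
t 12.93 pos [446.4 317.5 119.1] ang 173.9 w 85.1 F [ 0.1  0.5 -0.1] tilt 0.04 j [ 0.98  0.25 -0.42  0.   -0.9  -2.65]
turn z -0.1 ; then shift [ 2.1  2.3 75.1]
```

send_rows(
  steps=[
    [[2.1,2.3,8],[0,0,0]],
    [[0,0,14],[0,0,0]],
    [[0,0,14],[0,0,0]],
    [[0,0,14],[0,0,0]],
    [[0,0,12],[0,0,0]],
    [[0,0,9],[0,0,0]],
    [[0,0,4],[0,0,0]],
    [[0,0,0],[0,0,0]],
    [[0,0,0],[0,0,0]],
    [[0,0,0],[0,0,0]],
  ],
)

```text
time: 13.77
ee_pos: [0.444, 0.3213, 0.044]
ee_rot: [0.0, 0.052, 0.999, 0.0]
force: [0.6, -0.8, 0.0]
width: 0.0853
```

send_rows(
  steps=[
    [[0,0,0],[0,0,0]],
    [[0,0,0],[0,0,0]],
    [[0,0,0],[0,0,0]],
    [[0,0,0],[0,0,0]],
    [[0,0,0],[0,0,0]],
    [[0,0,0],[0,0,0]],
    [[0,0,0],[0,0,0]],
    [[0,0,0],[0,0,0]],
    [[0,0,0],[0,0,0]],
    [[0,0,0],[0,0,0]],
  ],
  grip=-1,
)

```text
time: 14.6
ee_pos: [0.4437, 0.321, 0.0438]
ee_rot: [0.0, 0.052, 0.999, 0.0]
force: [-1.1, -2.0, 6.0]
width: 0.0474
```

```bash
python3 g.py 444.6 320 44 174
```

```text
t 14.60 pos [443.7 321.   43.8] ang 174.0 w 47.4 F [-1.1 -2.   6. ] tilt 0.03 j [ 0.98  0.35 -0.5   0.   -0.72 -2.66]
turn z 0.0 ; then shift [-1.  -0.9 -0.2]
```

send_rows(
  steps=[
    [[0,0,-4],[0,0,0]],
    [[0,0,-8],[0,0,0]],
    [[0,0,-14],[0,0,0]],
    [[0,0,-18],[0,0,0]],
    [[0,0,-20],[0,0,0]],
    [[0,0,-20],[0,0,0]],
    [[0,0,-20],[0,0,0]],
    [[0,0,-16],[0,0,6.5]],
    [[0,0,-8],[0,0,6.6]],
    [[0,0,-2],[0,0,6.6]],
  ],
)

```text
time: 15.43
ee_pos: [0.4442, 0.3216, 0.1759]
ee_rot: [0.001, 0.225, 0.974, 0.002]
force: [0.6, 0.1, -1.2]
width: 0.0474
```

```bash
python3 g.py 645 -199.8 174 154.3
```

```text
t 15.43 pos [444.2 321.6 175.9] ang 154.0 w 47.4 F [ 0.6  0.1 -1.2] tilt 0.2 j [ 0.98  0.19 -0.35  0.   -1.02 -3.01]
turn z -0.3 ; then shift [-407.1 -382.8    0.9]
```

send_rows(
  steps=[
    [[-14,-13,0],[0,0,-0.3]],
    [[-22,-21,0],[0,0,0]],
    [[-25,-23.5,0],[0,0,0]],
    [[-25,-23.5,0],[0,0,0]],
    [[-25,-23.5,0],[0,0,0]],
    [[-25,-23.5,0],[0,0,0]],
    [[-25,-23.5,0],[0,0,0]],
    [[-25,-23.5,0],[0,0,0]],
    [[-25,-23.5,0],[0,0,0]],
    [[-25,-23.5,0],[0,0,0]],
  ],
)

```text
time: 16.27
ee_pos: [0.5618, 0.0176, 0.1739]
ee_rot: [0.0, 0.22, 0.976, 0.0]
force: [0.1, 0.7, -1.2]
width: 0.0474
```

```bash
python3 g.py 645 -199.8 174 154.3
```

```text
t 16.27 pos [561.8  17.6 173.9] ang 154.6 w 47.4 F [ 0.1  0.7 -1.2] tilt 0.02 j [ 0.38  0.22 -0.32 -0.   -1.03 -2.39]
turn z 0.3 ; then shift [-169.2 -159.8   -0.2]
```

send_rows(
  steps=[
    [[-25,-23.5,0],[0,0,0]],
    [[-25,-23.5,0],[0,0,0]],
    [[-25,-23.5,0],[0,0,0]],
    [[-25,-23.5,0],[0,0,0]],
    [[-25,-23.5,0],[0,0,0]],
    [[-20,-19,0],[0,0,0]],
    [[-14,-13.3,0],[0,0,0]],
    [[-6.2,-6,0],[0,0,0]],
    [[0,0,0],[0,0,0]],
    [[0,0,0],[0,0,0]],
  ],
)

```text
time: 17.1
ee_pos: [0.6436, -0.1924, 0.1731]
ee_rot: [-0.0, 0.22, 0.975, 0.0]
force: [0.8, 0.4, -0.7]
width: 0.0474
```

```bash
cat > held.py <<'E'
# check the held box in the side view: held.py name base_above... 
import sys; from h import *
name,rel=sys.argv[1],float(sys.argv[2]); c=cam('side'); o=env.observe(); p=o['ee_pos']
q=o['ee_rot']; M=R.from_quat([q[1],q[2],q[3],q[0]]).as_matrix(); a=np.arctan2(M[1,0],M[0,0])
b=c['color'][150:390,160:420].copy()
b=cv2.resize(b,None,fx=2.5,fy=2.5,interpolation=cv2.INTER_CUBIC)
for P in PARTS[name]:
    Q=P@R.from_euler('z',a).as_matrix().T+[p[0],p[1],p[2]-rel]
    h=cv2.convexHull(((proj(c,Q)-[160,150]+.5)*2.5).astype(np.int32)); cv2.polylines(b,[h],True,(255,0,255),1)
cv2.imwrite('pics/'+sys.argv[3]+'.png',b[:,:,::-1])
E
python3 held.py buff_box .044 z5; python3 g.py 645 -199.8 51 154.3
```

```text
t 17.15 pos [ 643.7 -191.8  173.3] ang 154.6 w 47.3 F [-0.1  0.1 -1.4] tilt 0.03 j [-0.    0.39 -0.07 -0.   -1.11 -2.01]
turn z 0.3 ; then shift [ -4.7  -6.6 122.3]
```

View pics/z5.png

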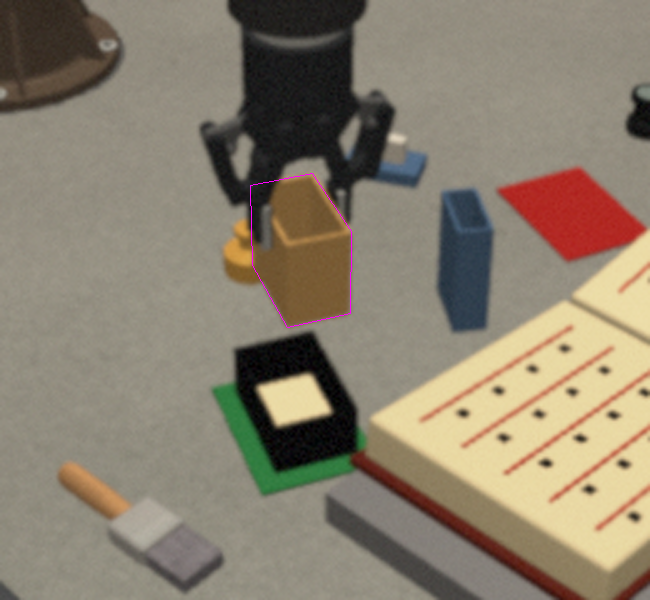

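The buff box outline matches the predicted pose. Correcting sideways, then down to just above the black rim.

send_rows(
  steps=[
    [[-2,-3,0],[0,0,0.3]],
    [[-2,-3,8],[0,0,0]],
    [[-0.7,-0.6,14],[0,0,0]],
    [[0,0,14],[0,0,0]],
    [[0,0,14],[0,0,0]],
    [[0,0,10],[0,0,0]],
    [[0,0,5],[0,0,0]],
    [[0,0,0],[0,0,0]],
    [[0,0,0],[0,0,0]],
    [[0,0,0],[0,0,0]],
  ],
)

```text
time: 17.98
ee_pos: [0.6461, -0.2004, 0.1092]
ee_rot: [0.001, 0.222, 0.975, 0.0]
force: [-0.0, 0.3, -0.8]
width: 0.0474
```

```bash
python3 g.py 645 -199.8 51 154.3
```

```text
t 17.98 pos [ 646.1 -200.4  109.2] ang 154.3 w 47.4 F [-0.   0.3 -0.8] tilt 0.08 j [-0.01  0.45 -0.14  0.   -0.98 -2.01]
turn z 0.0 ; then shift [ 1.3  0.  58.2]
```

send_rows(
  steps=[
    [[1,0,5],[0,0,0]],
    [[0,0,8],[0,0,0]],
    [[0,0,8],[0,0,0]],
    [[0,0,8],[0,0,0]],
    [[0,0,8],[0,0,0]],
    [[0,0,7],[0,0,0]],
    [[0,0,5],[0,0,0]],
    [[0,0,4],[0,0,0]],
    [[0,0,2],[0,0,0]],
    [[0,0,0],[0,0,0]],
  ],
)

```text
time: 18.82
ee_pos: [0.6444, -0.2, 0.0527]
ee_rot: [-0.0, 0.222, 0.975, -0.0]
force: [-0.0, -0.6, -0.1]
width: 0.0473
```

send_rows(
  steps=[
    [[0,0,1],[0,0,0]],
    [[0,0,1],[0,0,0]],
    [[0,0,0.8],[0,0,0]],
    [[0,0,0.6],[0,0,0]],
    [[0,0,0],[0,0,0]],
    [[0,0,0],[0,0,0]],
    [[0,0,0],[0,0,0]],
    [[0,0,0],[0,0,0]],
    [[0,0,0],[0,0,0]],
    [[0,0,0],[0,0,0]],
  ],
)

```text
time: 19.65
ee_pos: [0.6449, -0.2, 0.0509]
ee_rot: [0.001, 0.222, 0.975, -0.0]
force: [-1.8, 1.3, 6.1]
width: 0.0471
```

```bash
python3 g.py 645 -199.8 51 154.3
```

```text
t 19.65 pos [ 644.9 -200.    50.9] ang 154.3 w 47.1 F [-1.8  1.3  6.1] tilt 0.06 j [-0.01  0.51 -0.19  0.   -0.87 -2.01]
turn z 0.0 ; then shift [-0.   0.2 -0.1]
```

Seated at the expected height. Releasing; the fingers open above the black rim.

send_rows(
  steps=[
    [[0,0,0],[0,0,0]],
    [[0,0,0],[0,0,0]],
    [[0,0,0],[0,0,0]],
    [[0,0,0],[0,0,0]],
    [[0,0,0],[0,0,0]],
    [[0,0,0],[0,0,0]],
    [[0,0,0],[0,0,0]],
    [[0,0,0],[0,0,0]],
    [[0,0,0],[0,0,0]],
    [[0,0,0],[0,0,0]],
  ],
  grip=1,
)

```text
time: 20.48
ee_pos: [0.6445, -0.2, 0.0499]
ee_rot: [-0.0, 0.222, 0.975, -0.0]
force: [-0.1, -0.3, 0.2]
width: 0.0852
```

send_rows(
  steps=[
    [[0,0,-5],[0,0,0]],
    [[0,0,-15],[0,0,0]],
    [[0,0,-25],[0,0,0]],
    [[0,0,-30],[0,0,0]],
    [[0,0,-30],[0,0,0]],
    [[0,0,-30],[0,0,0]],
    [[0,0,-15],[0,0,3.5]],
    [[0,0,-5],[0,0,3.5]],
    [[0,0,0],[0,0,3.3]],
    [[0,0,0],[0,0,0]],
  ],
)

```text
time: 21.32
ee_pos: [0.6447, -0.2, 0.2062]
ee_rot: [0.001, 0.31, 0.951, 0.0]
force: [0.5, -0.3, 0.0]
width: 0.0853
```

```bash
python3 g.py 641.9 3.3 170 144
```

```text
t 21.32 pos [ 644.7 -200.   206.2] ang 143.9 w 85.3 F [ 0.5 -0.3  0. ] tilt 0.1 j [-0.01  0.37 -0.02 -0.   -1.17 -2.19]
turn z -0.1 ; then shift [121.8 162.7  36.2]
```

send_rows(
  steps=[
    [[12,16,0],[0,0,0]],
    [[18,24,0],[0,0,0]],
    [[20,27,0],[0,0,0]],
    [[20,27,6],[0,0,0]],
    [[20,27,10],[0,0,0]],
    [[18,24,10],[0,0,0]],
    [[10,13,8],[0,0,0]],
    [[3.8,4.7,2],[0,0,0]],
    [[0,0,0],[0,0,0]],
    [[0,0,0],[0,0,0]],
  ],
)

```text
time: 22.15
ee_pos: [0.6416, 0.0031, 0.169]
ee_rot: [-0.0, 0.308, 0.951, -0.0]
force: [-0.1, 0.8, -0.8]
width: 0.0855
```

```bash
python3 - <<'E'
from h import *
C={n:cam(n) for n in('top','side')}
PARTS['bb']=PARTS['buff_box']
for q,z in (('black_box',.004),('buff_box',.007)):
  for n in C:
    m=near(C[n],n,q,(.645,-.2),z=.05,tol=15)
    if m is None: print(q,n,'none'); continue
    x,f=fit([(C[n],m)],q,z); print(q,n,np.round(x[:2],4),np.degrees(x[2])%180,round(f,3))
b=np.hstack([C['top']['color'][120:260,360:500],C['side']['color'][220:360,200:340]])
cv2.imwrite('pics/z6.png',cv2.resize(b[:,:,::-1],None,fx=2.5,fy=2.5,interpolation=cv2.INTER_CUBIC))
E
python3 g.py 641.9 3.3 71 144
```

```text
black_box top [ 0.6456 -0.1997] 155.4829115875716 0.733
black_box side none
buff_box top [ 0.6468 -0.1999] 152.80796121586707 0.052
buff_box side [ 0.6208 -0.1781] 153.80117213362198 0.298
t 22.45 pos [641.7   2.3 169.2] ang 144.0 w 85.6 F [-0.1  0.1  0. ] tilt 0.02 j [ 0.31  0.35 -0.15  0.   -1.07 -2.51]
turn z -0.0 ; then shift [ 0.4  0.9 98.2]
```

View pics/z6.png

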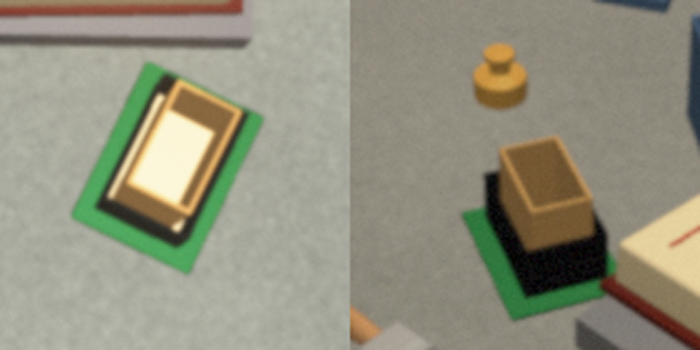

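The buff box stands upright inside the black one (right half, (545,195)). Descending on the blue box.

send_rows(
  steps=[
    [[0.4,0.9,6],[0,0,0]],
    [[0,0,14],[0,0,0]],
    [[0,0,16],[0,0,0]],
    [[0,0,16],[0,0,0]],
    [[0,0,16],[0,0,0]],
    [[0,0,14],[0,0,0]],
    [[0,0,10],[0,0,0]],
    [[0,0,6],[0,0,0]],
    [[0,0,0],[0,0,0]],
    [[0,0,0],[0,0,0]],
  ],
)

```text
time: 23.28
ee_pos: [0.642, 0.0042, 0.071]
ee_rot: [0.0, 0.309, 0.951, -0.0]
force: [0.5, -0.6, 0.7]
width: 0.0853
```

send_rows(
  steps=[
    [[0,0,0],[0,0,0]],
    [[0,0,0],[0,0,0]],
    [[0,0,0],[0,0,0]],
    [[0,0,0],[0,0,0]],
    [[0,0,0],[0,0,0]],
    [[0,0,0],[0,0,0]],
    [[0,0,0],[0,0,0]],
    [[0,0,0],[0,0,0]],
    [[0,0,0],[0,0,0]],
    [[0,0,0],[0,0,0]],
  ],
  grip=-1,
)

```text
time: 24.12
ee_pos: [0.6419, 0.0041, 0.0715]
ee_rot: [0.0, 0.309, 0.951, -0.0]
force: [-2.0, -1.8, 5.7]
width: 0.0292
```

```bash
python3 g.py 641.9 3.3 71 144
```

```text
t 24.12 pos [641.9   4.1  71.5] ang 144.0 w 29.2 F [-2.  -1.8  5.7] tilt 0.03 j [ 0.31  0.44 -0.26  0.   -0.87 -2.51]
turn z 0.0 ; then shift [-0.4 -0.7  0.5]
```

send_rows(
  steps=[
    [[0,0,-4],[0,0,0]],
    [[0,0,-10],[0,0,0]],
    [[0,0,-18],[0,0,0]],
    [[0,0,-22],[0,0,0]],
    [[0,0,-22],[0,0,0]],
    [[0,0,-20],[0,0,0]],
    [[0,0,-10],[0,0,-3.4]],
    [[0,0,-4],[0,0,-3.4]],
    [[0,0,0],[0,0,-3.2]],
    [[0,0,0],[0,0,0]],
  ],
)

```text
time: 24.95
ee_pos: [0.6419, 0.0045, 0.182]
ee_rot: [0.001, 0.224, 0.975, 0.0]
force: [-0.3, -0.1, -1.4]
width: 0.0297
```

```bash
python3 g.py 646 -199.8 180 154
```

```text
t 24.95 pos [641.9   4.5 182. ] ang 154.2 w 29.7 F [-0.3 -0.1 -1.4] tilt 0.08 j [ 0.31  0.34 -0.13 -0.   -1.1  -2.33]
turn z 0.2 ; then shift [ -93.2 -181.8    1.9]
```

send_rows(
  steps=[
    [[-8,-16,0],[0,0,0]],
    [[-14,-27,0],[0,0,0]],
    [[-16,-31,0],[0,0,0]],
    [[-16,-31,0],[0,0,0]],
    [[-16,-31,0],[0,0,0]],
    [[-12,-24,0],[0,0,0]],
    [[-8,-15,0],[0,0,0]],
    [[-3.2,-6.8,0],[0,0,0]],
    [[0,0,0],[0,0,0]],
    [[0,0,0],[0,0,0]],
  ],
)

```text
time: 25.78
ee_pos: [0.6457, -0.1998, 0.1807]
ee_rot: [-0.0, 0.226, 0.974, 0.0]
force: [-0.2, -0.1, -1.5]
width: 0.0296
```

```bash
python3 held.py blue_box .0715 z7; python3 g.py 646 -199.8 81.5 154
```

```text
t 25.83 pos [ 645.9 -199.2  180.8] ang 154.0 w 29.2 F [ 0.6  0.6 -0.6] tilt 0.02 j [-0.01  0.39 -0.05 -0.   -1.12 -2.01]
turn z -0.0 ; then shift [-0.4 -0.5 99.3]
```

View pics/z7.png

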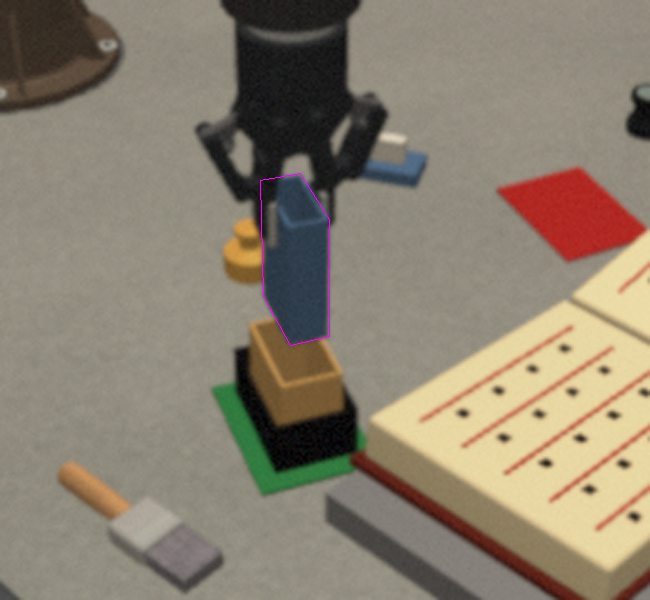

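The blue box outline matches and it sits over the buff opening. Lowering.

send_rows(
  steps=[
    [[-0.4,-0.5,6],[0,0,0]],
    [[0,0,12],[0,0,0]],
    [[0,0,12],[0,0,0]],
    [[0,0,12],[0,0,0]],
    [[0,0,12],[0,0,0]],
    [[0,0,12],[0,0,0]],
    [[0,0,12],[0,0,0]],
    [[0,0,10],[0,0,0]],
    [[0,0,5],[0,0,0]],
    [[0,0,3],[0,0,0]],
  ],
)

```text
time: 26.67
ee_pos: [0.6456, -0.2007, 0.0836]
ee_rot: [-0.001, 0.225, 0.974, -0.0]
force: [-1.1, 0.2, -0.1]
width: 0.0293
```

send_rows(
  steps=[
    [[0,0,1],[0,0,0]],
    [[0,0,1],[0,0,0]],
    [[0,0,1],[0,0,0]],
    [[0,0,0.8],[0,0,0]],
    [[0,0,0],[0,0,0]],
    [[0,0,0],[0,0,0]],
    [[0,0,0],[0,0,0]],
    [[0,0,0],[0,0,0]],
    [[0,0,0],[0,0,0]],
    [[0,0,0],[0,0,0]],
  ],
)

```text
time: 27.5
ee_pos: [0.6463, -0.2007, 0.0815]
ee_rot: [0.0, 0.225, 0.974, -0.0]
force: [-0.0, -0.1, 2.4]
width: 0.0295
```

```bash
python3 g.py 646 -199.8 81.5 154
```

```text
t 27.50 pos [ 646.3 -200.7   81.5] ang 154.0 w 29.5 F [-0.  -0.1  2.4] tilt 0.03 j [-0.01  0.48 -0.16  0.   -0.93 -2.01]
turn z 0.0 ; then shift [ 0.6  0.7 -0. ]
```

send_rows(
  steps=[
    [[0,0,0],[0,0,0]],
    [[0,0,0],[0,0,0]],
    [[0,0,0],[0,0,0]],
    [[0,0,0],[0,0,0]],
    [[0,0,0],[0,0,0]],
    [[0,0,0],[0,0,0]],
    [[0,0,0],[0,0,0]],
    [[0,0,0],[0,0,0]],
    [[0,0,0],[0,0,0]],
    [[0,0,0],[0,0,0]],
  ],
  grip=1,
)

```text
time: 28.33
ee_pos: [0.6461, -0.2006, 0.0811]
ee_rot: [0.0, 0.225, 0.974, 0.0]
force: [-0.2, 0.3, 0.2]
width: 0.0855
```

send_rows(
  steps=[
    [[0,0,-5],[0,0,0]],
    [[0,0,-15],[0,0,0]],
    [[0,0,-25],[0,0,0]],
    [[0,0,-30],[0,0,0]],
    [[0,0,-25],[0,0,0]],
    [[0,0,0],[0,0,-6.8]],
    [[0,0,0],[0,0,-6.8]],
    [[0,0,0],[0,0,-6.8]],
    [[0,0,0],[0,0,-6.8]],
    [[0,0,0],[0,0,-6.8]],
  ],
)

```text
time: 29.17
ee_pos: [0.6461, -0.2006, 0.1817]
ee_rot: [0.0, -0.073, 0.997, -0.0]
force: [0.3, 0.4, 1.1]
width: 0.0852
```

send_rows(
  steps=[
    [[0,0,0],[0,0,-6.8]],
    [[0,0,0],[0,0,-6.8]],
    [[0,0,0],[0,0,-6.3]],
    [[0,0,0],[0,0,0]],
    [[0,0,0],[0,0,0]],
    [[0,0,0],[0,0,0]],
    [[0,0,0],[0,0,0]],
    [[0,0,0],[0,0,0]],
    [[0,0,0],[0,0,0]],
    [[0,0,0],[0,0,0]],
  ],
)

```text
time: 30.0
ee_pos: [0.6461, -0.2007, 0.1811]
ee_rot: [-0.0, -0.241, 0.971, -0.0]
force: [0.0, -0.1, 0.2]
width: 0.0854
```

```bash
python3 g.py 446.7 118.1 100 -152.1
```

```text
t 30.00 pos [ 646.1 -200.7  181.1] ang -152.1 w 85.4 F [ 0.  -0.1  0.2] tilt 0.0 j [-0.01  0.39 -0.05  0.   -1.12 -1.07]
turn z -0.0 ; then shift [ 27.  375.   81.1]
```

send_rows(
  steps=[
    [[1.5,20,0],[0,0,0]],
    [[2.7,36,0],[0,0,0]],
    [[2.7,38,0],[0,0,0]],
    [[2.7,38,0],[0,0,0]],
    [[2.7,38,5],[0,0,0]],
    [[2.7,38,10],[0,0,0]],
    [[2.7,38,10],[0,0,0]],
    [[2.7,38,10],[0,0,0]],
    [[2.7,38,10],[0,0,0]],
    [[2.7,38,10],[0,0,0]],
  ],
)

```text
time: 30.83
ee_pos: [0.4537, 0.1066, 0.1261]
ee_rot: [0.001, -0.241, 0.971, 0.0]
force: [0.3, 0.6, -0.0]
width: 0.0853
```

send_rows(
  steps=[
    [[1.2,12,10],[0,0,0]],
    [[0,0,10],[0,0,0]],
    [[0,0,5],[0,0,0]],
    [[0,0,0],[0,0,0]],
    [[0,0,0],[0,0,0]],
    [[0,0,0],[0,0,0]],
    [[0,0,0],[0,0,0]],
    [[0,0,0],[0,0,0]],
    [[0,0,0],[0,0,0]],
    [[0,0,0],[0,0,0]],
  ],
)

```text
time: 31.67
ee_pos: [0.4482, 0.1152, 0.1013]
ee_rot: [0.0, -0.241, 0.971, 0.0]
force: [-0.1, -0.7, 0.1]
width: 0.0849
```

```bash
python3 - <<'E'
from h import *
C={n:cam(n) for n in('top','side')}
for q,z,p in (('buff_box',.007,(.645,-.2)),('blue_box',.010,(.645,-.2)),('lid',0,(.4467,.118))):
  for n in C:
    m=near(C[n],n,q,p,z=.08,tol=40)
    if m is None: print(q,n,'none'); continue
    x,f=fit([(C[n],m)],q,z); print(q,n,np.round(x[:2],4),np.degrees(x[2])%180,round(f,3))
b=np.hstack([C['top']['color'][120:260,360:500],C['side']['color'][200:340,200:340]])
cv2.imwrite('pics/z8.png',cv2.resize(b[:,:,::-1],None,fx=2.5,fy=2.5,interpolation=cv2.INTER_CUBIC))
E
python3 g.py 446.7 118.1 17 -152.1
```

```text
buff_box top none
buff_box side [ 0.6342 -0.1899] 153.31163931369392 0.585
blue_box top [ 0.6489 -0.2013] 154.93438896630352 0.104
blue_box side [ 0.6019 -0.1583] 153.2338836785433 0.437
lid top [0.4506 0.0979] 2.6846277415324056 0.847
lid side [0.4454 0.1154] 28.48003655462208 0.098
t 32.07 pos [448.  115.5 101.1] ang -152.1 w 85.5 F [-0.2  0.1  0. ] tilt 0.0 j [ 0.68  0.14 -0.62  0.   -0.81 -1.76]
turn z 0.0 ; then shift [-0.1  3.  84.1]
```

View pics/z8.png

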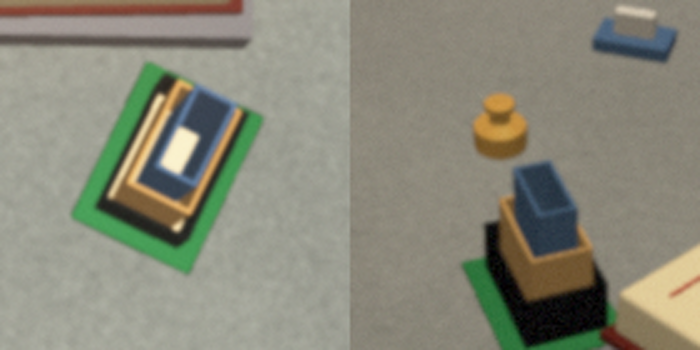

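The blue box is seated in the buff one (right half, (545,205)). Grasping the lid bar.

send_rows(
  steps=[
    [[-0.1,3,6],[0,0,0]],
    [[0,0,14],[0,0,0]],
    [[0,0,14],[0,0,0]],
    [[0,0,14],[0,0,0]],
    [[0,0,14],[0,0,0]],
    [[0,0,11],[0,0,0]],
    [[0,0,7],[0,0,0]],
    [[0,0,3],[0,0,0]],
    [[0,0,0],[0,0,0]],
    [[0,0,0],[0,0,0]],
  ],
)

```text
time: 32.9
ee_pos: [0.4468, 0.1183, 0.0183]
ee_rot: [0.0, -0.241, 0.97, -0.0]
force: [0.4, 0.5, -0.2]
width: 0.0853
```

```bash
python3 g.py 446.7 118.1 17 -152.1
```

```text
t 32.90 pos [446.8 118.3  18.3] ang -152.1 w 85.3 F [ 0.4  0.5 -0.2] tilt 0.01 j [ 0.69  0.28 -0.71  0.   -0.59 -1.77]
turn z 0.0 ; then shift [ 0.2 -0.1  1.3]
```

send_rows(
  steps=[
    [[0,0,0],[0,0,0]],
    [[0,0,0],[0,0,0]],
    [[0,0,0],[0,0,0]],
    [[0,0,0],[0,0,0]],
    [[0,0,0],[0,0,0]],
    [[0,0,0],[0,0,0]],
    [[0,0,0],[0,0,0]],
    [[0,0,0],[0,0,0]],
    [[0,0,0],[0,0,0]],
    [[0,0,0],[0,0,0]],
  ],
  grip=-1,
)

```text
time: 33.73
ee_pos: [0.4469, 0.1182, 0.0184]
ee_rot: [0.0, -0.241, 0.97, 0.0]
force: [-1.0, 0.5, 6.0]
width: 0.0134
```

send_rows(
  steps=[
    [[0,0,0],[0,0,0]],
    [[0,0,0],[0,0,0]],
    [[0,0,-4],[0,0,0]],
    [[0,0,-10],[0,0,0]],
    [[0,0,-16],[0,0,0]],
    [[0,0,-22],[0,0,0]],
    [[0,0,-26],[0,0,0]],
    [[0,0,-26],[0,0,0]],
    [[0,0,-24],[0,0,0]],
    [[0,0,-12],[0,0,0]],
  ],
)

```text
time: 34.57
ee_pos: [0.4476, 0.1186, 0.1612]
ee_rot: [0.002, -0.241, 0.97, 0.001]
force: [1.7, 0.6, -0.8]
width: 0.0135
```

send_rows(
  steps=[
    [[0,0,-4],[0,0,6.8]],
    [[0,0,0],[0,0,6.8]],
    [[0,0,0],[0,0,6.8]],
    [[0,0,0],[0,0,6.8]],
    [[0,0,0],[0,0,6.8]],
    [[0,0,0],[0,0,6.8]],
    [[0,0,0],[0,0,6.6]],
    [[0,0,0],[0,0,6.4]],
    [[0,0,0],[0,0,0]],
    [[0,0,0],[0,0,0]],
  ],
)

```text
time: 35.4
ee_pos: [0.4465, 0.118, 0.1621]
ee_rot: [-0.0, 0.222, 0.975, -0.0]
force: [-0.6, -0.1, -0.5]
width: 0.0131
```

```bash
python3 g.py 646.7 -200.9 160 154
```

```text
t 35.40 pos [446.5 118.  162.1] ang 154.3 w 13.1 F [-0.6 -0.1 -0.5] tilt 0.02 j [ 0.69  0.06 -0.54 -0.   -0.97 -2.71]
turn z 0.3 ; then shift [-319.7 -198.9    2.1]
```

send_rows(
  steps=[
    [[-16,-10,0],[0,0,0]],
    [[-28,-17.5,0],[0,0,0]],
    [[-32,-20,0],[0,0,0]],
    [[-32,-20,0],[0,0,0]],
    [[-32,-20,0],[0,0,0]],
    [[-32,-20,0],[0,0,0]],
    [[-32,-20,0],[0,0,0]],
    [[-32,-20,0],[0,0,0]],
    [[-28,-17.5,0],[0,0,0]],
    [[-20,-12,0],[0,0,0]],
  ],
)

```text
time: 36.23
ee_pos: [0.6259, -0.1679, 0.1615]
ee_rot: [-0.0, 0.223, 0.975, -0.0]
force: [-0.2, 0.9, 0.4]
width: 0.0133
```

send_rows(
  steps=[
    [[-16,-10,0],[0,0,0]],
    [[-12,-7.5,0],[0,0,0]],
    [[-5.7,-3.4,0],[0,0,0.3]],
    [[-2,-1,0],[0,0,0]],
    [[0,0,0],[0,0,0]],
    [[0,0,0],[0,0,0]],
    [[0,0,0],[0,0,0]],
    [[0,0,0],[0,0,0]],
    [[0,0,0],[0,0,0]],
    [[0,0,0],[0,0,0]],
  ],
)

```text
time: 37.07
ee_pos: [0.6475, -0.2, 0.1625]
ee_rot: [0.0, 0.226, 0.974, 0.0]
force: [-0.7, 0.6, -0.6]
width: 0.0132
```

```bash
python3 held.py lid .0184 z9; python3 g.py 646.7 -200.9 122.4 154; python3 - <<'E'
from h import *
o=env.observe(); c=cam('side')
m=near(c,'side','lid',o['ee_pos'],z=o['ee_pos'][2]-.01,tol=20)
if m is not None: x,f=fit([(c,m)],'lid',o['ee_pos'][2]-.0184); print('lid',x,np.degrees(x[2])%180,f)
for r in env.regions_of('side','blue_box')[:2]:
    v,u=np.nonzero(r['mask']); print(r['box'],r['confidence'],m is not None)
    # visible part of blue box: 35 mm above buff rim
    PARTS['bt']=[boxpts(.062,.03,.069,.104)]
    x,f=fit([(c,r['mask'])],'bt',.010,p0=(.6467,-.2009,2.69)); print('blue top',x,np.degrees(x[2])%180,f)
E
```

```text
t 37.12 pos [ 647.5 -200.   162.4] ang 153.9 w 13.4 F [ 0.  -0.6 -0.1] tilt 0.02 j [-0.01  0.41 -0.07 -0.   -1.09 -2.01]
turn z -0.1 ; then shift [ 0.4 -1.1 40. ]
lid [ 0.64857922 -0.1995111   2.67152229] 153.06695217701025 0.21362048894062868
[267.5, 267.0, 289.7, 303.6] 0.58 True
blue top [ 0.65122924 -0.20606876  2.66382549] 152.625958121616 0.21353991242842707
```

View pics/z9.png

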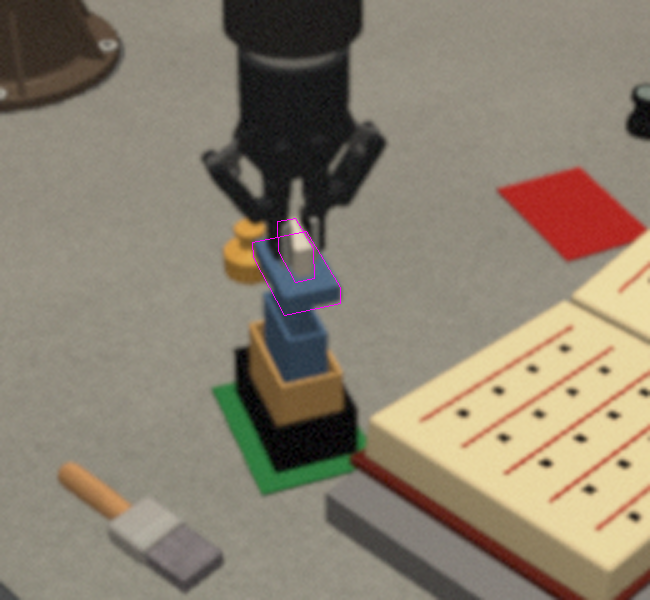

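The lid is over the stack, but its outline is slightly off from prediction: actual front corner (287,308), predicted (285,315). I'll zoom in before fitting it.

```bash
python3 - <<'E'
from h import *
o=env.observe(); c=cam('side'); p=o['ee_pos']
b=cv2.resize(c['color'][225:315,245:325],None,fx=7,fy=6.6,interpolation=cv2.INTER_CUBIC)
raw=b.copy()
def dr(P,x,y,z,a,col):
    Q=P@R.from_euler('z',a).as_matrix().T+[x,y,z]; uv=((proj(c,Q)-[245,225]+.5)*[7,6.6]).astype(int)
    for i in range(8):
        for j in range(i):
            if bin(i^j).count('1')==1: cv2.line(b,tuple(map(int,uv[i])),tuple(map(int,uv[j])),col,1)
a=np.radians(153.9)
dr(PARTS['lid'][0],p[0],p[1],p[2]-.0184,a,(255,0,255))
dr(boxpts(.062,.03,.069,.104),.6467,-.2009,.010,a,(255,255,0))
cv2.imwrite('pics/z10.png',b[:,:,::-1])
E
```

```text
(no output)
```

View pics/z10.png

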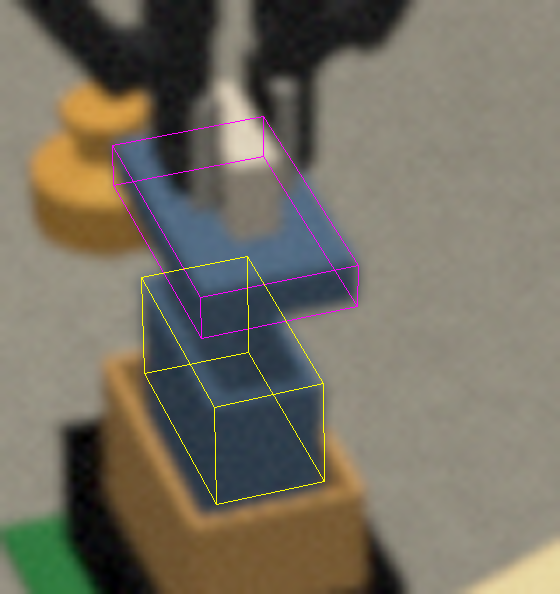

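Lid and blue box are both displaced about 8 px up from prediction, so the bias is common to both and their relative alignment is right. Lowering gently.

send_rows(
  steps=[
    [[0.4,-1.1,4],[0,0,0]],
    [[0,0,7],[0,0,0]],
    [[0,0,6],[0,0,0]],
    [[0,0,4],[0,0,0]],
    [[0,0,2],[0,0,0]],
    [[0,0,0],[0,0,0]],
    [[0,0,0],[0,0,0]],
    [[0,0,0],[0,0,0]],
    [[0,0,0],[0,0,0]],
    [[0,0,0],[0,0,0]],
  ],
)

```text
time: 38.15
ee_pos: [0.6468, -0.2012, 0.1394]
ee_rot: [0.0, 0.226, 0.974, 0.0]
force: [-0.4, 0.6, -0.3]
width: 0.0133
```

```bash
python3 g.py 646.7 -200.9 122.4 154
```

```text
t 38.15 pos [ 646.8 -201.2  139.4] ang 153.8 w 13.3 F [-0.4  0.6 -0.3] tilt 0.03 j [-0.01  0.43 -0.1   0.   -1.04 -2.01]
turn z -0.2 ; then shift [ 0.3  0.2 17. ]
```

Base of the skirt is at 121 mm, blue rim at 114 mm. Down past the rim, checking the force.

send_rows(
  steps=[
    [[0.2,0.2,2],[0,0,0]],
    [[0,0,2],[0,0,0]],
    [[0,0,2],[0,0,0]],
    [[0,0,1.5],[0,0,0]],
    [[0,0,1.5],[0,0,0]],
    [[0,0,1],[0,0,0]],
    [[0,0,1],[0,0,0]],
    [[0,0,0],[0,0,0]],
    [[0,0,0],[0,0,0]],
    [[0,0,0],[0,0,0]],
  ],
)

```text
time: 38.98
ee_pos: [0.6466, -0.201, 0.1282]
ee_rot: [0.0, 0.227, 0.974, -0.0]
force: [-0.7, -0.7, -1.1]
width: 0.0132
```

Skirt is 4 mm below the rim with no contact force. Continuing to seat.

send_rows(
  steps=[
    [[0,0,1.5],[0,0,0]],
    [[0,0,1.5],[0,0,0]],
    [[0,0,1],[0,0,0]],
    [[0,0,0.8],[0,0,0]],
    [[0,0,0.7],[0,0,0]],
    [[0,0,0.6],[0,0,0]],
    [[0,0,0],[0,0,0]],
    [[0,0,0],[0,0,0]],
    [[0,0,0],[0,0,0]],
    [[0,0,0],[0,0,0]],
  ],
)

```text
time: 39.82
ee_pos: [0.6467, -0.201, 0.1225]
ee_rot: [0.0, 0.226, 0.974, -0.0]
force: [-1.7, 1.4, 5.7]
width: 0.0132
```

send_rows(
  steps=[
    [[0,0,0],[0,0,0]],
    [[0,0,0],[0,0,0]],
    [[0,0,0],[0,0,0]],
    [[0,0,0],[0,0,0]],
    [[0,0,0],[0,0,0]],
    [[0,0,0],[0,0,0]],
    [[0,0,0],[0,0,0]],
    [[0,0,0],[0,0,0]],
    [[0,0,0],[0,0,0]],
    [[0,0,0],[0,0,0]],
  ],
  grip=1,
)

```text
time: 40.65
ee_pos: [0.6466, -0.2009, 0.122]
ee_rot: [0.0, 0.226, 0.974, 0.0]
force: [-0.1, 0.7, 0.2]
width: 0.0855
```

send_rows(
  steps=[
    [[0,0,-5],[0,0,0]],
    [[0,0,-12],[0,0,0]],
    [[0,0,-18],[0,0,0]],
    [[0,0,-22],[0,0,0]],
    [[0,0,-22],[0,0,0]],
    [[10,20,-10],[0,0,0]],
    [[15,30,0],[0,0,0]],
    [[15,30,0],[0,0,0]],
    [[15,30,0],[0,0,0]],
    [[15,30,0],[0,0,0]],
  ],
)

```text
time: 41.48
ee_pos: [0.6456, -0.0431, 0.2127]
ee_rot: [0.001, 0.227, 0.974, 0.0]
force: [0.1, -0.5, -0.1]
width: 0.0855
```

send_rows(
  steps=[
    [[15,30,0],[0,0,0]],
    [[15,30,0],[0,0,0]],
    [[10,20,0],[0,0,0]],
    [[0,0,0],[0,0,0]],
    [[0,0,0],[0,0,0]],
    [[0,0,0],[0,0,0]],
    [[0,0,0],[0,0,0]],
    [[0,0,0],[0,0,0]],
    [[0,0,0],[0,0,0]],
    [[0,0,0],[0,0,0]],
  ],
)

```text
time: 42.32
ee_pos: [0.6449, 0.0443, 0.2111]
ee_rot: [-0.0, 0.227, 0.974, -0.0]
force: [-0.4, 0.2, 0.1]
width: 0.0856
```

```bash
python3 g.py; python3 - <<'E'
from h import *
C={n:cam(n) for n in('top','side')}
for n in C:
    m=near(C[n],n,'lid',(.6467,-.2009),z=.12,tol=20)
    if m is not None: x,f=fit([(C[n],m)],'lid',.104); print('lid',n,np.round(x[:2],4),np.degrees(x[2])%180,round(f,3))
    for q in('page_weight','loupe','dust_brush'):
        r=env.regions_of(n,q)
        if r: print(n,q,np.round(r[0]['box']))
b=np.hstack([C['top']['color'][120:260,360:500],C['side']['color'][200:340,200:340]])
cv2.imwrite('pics/z11.png',cv2.resize(b[:,:,::-1],None,fx=2.8,fy=2.8,interpolation=cv2.INTER_CUBIC))
E
```

```text
t 42.32 pos [644.9  44.3 211.1] ang 153.8 w 85.6 F [-0.4  0.2  0.1] tilt 0.0 j [ 0.37  0.32 -0.08 -0.   -1.16 -2.4 ]
lid top [ 0.6465 -0.1983] 153.06659646927375 0.041
top page_weight [348. 270. 376. 296.]
top loupe [ 99. 200. 129. 228.]
top dust_brush [503. 147. 528. 229.]
lid side [ 0.6455 -0.1994] 153.02622182060438 0.089
side page_weight [250. 239. 272. 264.]
side loupe [411. 182. 429. 206.]
side dust_brush [185. 336. 252. 386.]
```

View pics/z11.png

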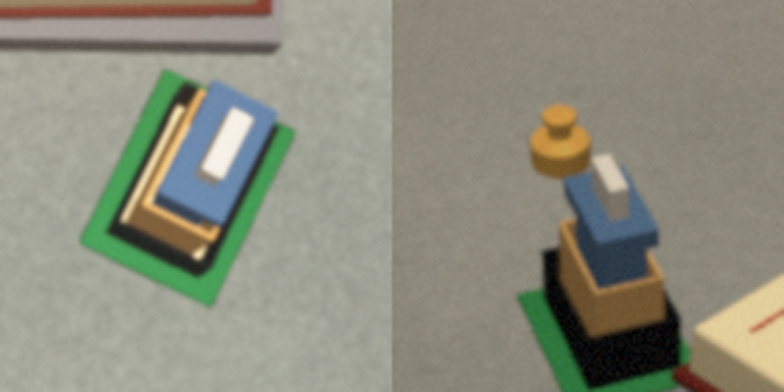

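The lid lies level and fully down on the nested stack (right half, (610,215)), and the bystanders have not moved. Handing in.

```bash
python3 -c "
from rig import env
print(env.finish_job())"
```

```text
the job is handed in; nothing more can be done
None
```

The nested set is finished on the green pad and handed in after about 42 s of robot time. The black box went down square on the pad, then the buff box inside it, then the blue box, then the lid. I released each one before taking the next; the hand-in reported no verdict.

**Contact heights:** Each piece touched down within about 1 mm of the expected height, and the lid went past the blue rim with no contact force. It made contact at tool height 122.5 mm, against 122.4 mm expected.

**Final pictures:** The lid looks level and fully down. Its fitted position is (0.646, -0.199) m at 153°, which agrees with the pad fit of (0.646, -0.202) m at 154.5°. The page weight, loupe and brush were detected within 3 pixels of where they started. The gripper stood open and clear of everything.

**Checks that disagreed:**
- **Side camera:** The network mistook the loupe for the buff box in the first side picture. Side-view fits of the partly hidden nested boxes were unusable, so I judged those by the top view, the pictures and the contact heights.
- **Side-view bias:** In the side view, the lid and the blue box both showed about 2 mm higher than predicted. The offset was the same for both, so I relied on their relative alignment.

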